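# Load a paint coupon under the spring clip

### The job

On the clip stage standing on the turntable, press the spring clip's long thumb plate down with one fingertip so that its jaw opens, and keep it down while the other fingertip pushes the coupon holder by its upright lip along its track, beneath the jaw, until it is fully home against the end stop. Only then let the clip close on the holder and take the hand clear. Do not lift the holder, and leave everything else where it stands.

Things in the scene. Friction and masses are not known exactly. Their poses are not given: they have to be found in the camera images.
- stage: fixed clip stage, grey base 140 x 118 x 8 mm on the turntable (top 30 mm above the glass); neither moves. Origin: under the base's middle. +x: the way the holder is pushed, +y: from deck to thumb plate. Aluminium deck on the -y side, top 20 mm up, x -58 to 70, y -60 to -4 mm. Hinge line along x at y 0, 32 mm up, between posts at x -64 and 64 mm, 37 mm tall
- home (a point): point on the stage's deck where the holder's origin lies when it is fully home: stage x 33, y -32, z 20 mm; the end stop's face is 25 mm farther in +x. Along the track (x -24 to 58 mm) two rails, 8.4 mm high, reach 4 mm over the holder's side edges, so that it can only slide along x, with 1 mm of play. Axes as the stage's
- holder: loose flat coupon holder, aluminium, 50 (x) x 40 (y) x 5 mm, about 80 g, carrying a half-painted birch coupon. Origin: centre of its underside; axes as the stage's. It starts in the track, 26 to 46 mm short of home and 4 to 24 mm short of the jaw
- lip (a point): top middle of the rear face of the holder's upright lip, at its rear (-x) edge: 27 mm above and 25 mm behind the holder's origin. The lip is 28 mm wide (y), 3 mm thick, and is there to be pushed in +x; behind it the deck is free
- clip (a joint): opening angle of the spring clip, rad: 0 at rest (shut; the holder cannot enter), grows as the thumb plate is pressed down, stop at 0.45. The jaw clears the 5 mm holder above 0.17, by plenty at 0.25 to 0.40; closed on the holder it reads about 0.16. It springs shut when let go; the press takes about 4 to 12 N. Jaw: stage x 36 to 56 mm, its foot at y -27 to -33 mm
- thumb (a point): point on the upper face of the clip's steel thumb plate, mid-length, 36 mm out (+y) from the hinge line; moves with the clip. The plate runs from stage x -60 to 56 mm and 50 mm out; press or slide along it anywhere. At rest it slopes up outward by 0.30 rad (this point 44 mm above the stage's origin); at clip 0.30 it is level, top 33.5 mm up, lower than the lip's top (47 mm)
- head: half-painted marionette head (cream above, bare birch below), 105 mm tall, 68 mm wide, on a round wooden foot 60 mm across; loose; origin under its foot
- bell: copper hand bell with a wooden knob, 56 mm across, 66 mm tall; loose; origin under its rim
- spoon: horn spoon 150 mm long, lying flat along its own x; loose; origin under its middle
- pin_vise: chrome pin vise, about 115 mm long, 11 mm thick, lying along its own x; loose; origin under its middle
- paint_jar: amber glass paint jar with a white cap, 48 mm across, 55 mm tall, on the glass; loose; origin under its middle
- brush: paint brush 170 mm long, lying along its own x on the glass; loose; origin under it
- dish: white ceramic dish 80 mm across, 30 mm tall, on the glass; loose; origin under its middle
Mind the look-alikes: they are no part of the job. Of the things shaped like the holder, the aluminium one is meant.

How it is judged:
By the outcome, as a careful person would: the job done as asked, in the order asked, and still so for the second after the job is handed in, with the robot touching nothing.
It also fails if it takes over 43 s, if anything falls off the work surface, if the arm or the gripper's body presses on something with over 40 N, if the wrist force passes 120 N, or if a joint passes its speed limit or range.

### The arm

A 7-joint arm with a two-finger parallel gripper is mounted at the origin on the work surface. World frame = base frame: x ahead of the robot, y to its left, z up, the work surface at z = 0. Lengths are in mm, angles in rad, forces in N, time in s.
With the tool pointing down it reaches from about 425 to 875 mm from the base axis. Payload 9.9 kg.
Tool frame: the origin (TCP) lies on the centre line of the jaws, within the pads' length; the fingertips stand 22 mm ahead of it and the grasp point (between the pads) lies 3 mm ahead of it; z points along the fingers, y is the direction in which the jaws open and shut (so a half turn about z gives the same grasp; the last joint's range is limited). The gripper opens to 85 mm and grips with 20 to 120 N. Pads are 22 mm wide; open, the fingers measure 114 mm over their backs; the gripper's body (76 mm by 85 mm) begins 54 mm behind the grasp point. The pads swing forward as they close: fully open they stand 13 mm farther back than shut.
Start: joints at [-1.202, 0.576, 0.025, 1.437, -0.015, 1.129, -0.057], TCP at [295.296, 606.984, 253.289] pointing down, gripper open.
Joint ranges: [-2.76, 2.76], [-0.34, 2.15], [-1.52, 1.57], [0.19, 2.46], [-1.09, 4.23], [0.17, 1.99], [-2.82, 2.82]. Speed limits (rad/s): [2.22, 2.22, 3.01, 3.01, 3.14, 3.14, 3.14].

### API

Orientations are given as a unit quaternion [w, x, y, z].
In Python, from workcell import env, vision, order gives the robot as it stands.
- The arm moves only by the shell command python3 -m handwheel 'ROWS' [FORCE]. ROWS is JSON, a list of rows, each an object of numbers: "rx", "ry", "rz": the turn, a rotation vector about the tool's x, y, z in units of pi/4 rad (1.0 is pi/4 rad); "tx", "ty", "tz": the shift along the tool's x, y, z in units of 0.25 m (1.0 is 0.25 m); "grip": the opening, from -1 (shut) to 1 (fully open). A call has 1 to 10 rows; each row is the pose to reach, as a shift and turn from the pose measured when the call began, along the tool's axes at that moment; what a row does not reach only later rows make up. A row lasts 1/12 s, in which the tool goes at most 41.7 mm and 7.16 degrees, less where a joint would pass 70% of its speed; a pose out of reach is approached as far as the arm can. A call with a number of a shift or a turn outside -1 to 1 is refused whole. A call with a gripper value outside its range is refused whole. The fingers move at their own pace and stop on an object; FORCE is the grip in N (left out, the last holds). Time passes only in rows, so rows that repeat a pose let the fingers close. It gives the time, the measured TCP pose, the force and the opening at its end, in the units of the state.
- env.get_obs(): the state, without advancing time (a new reading comes with each control period).
- vision.read_camera(name): name is "scene" or "top"; returns a dict with "color" (384x512x3 uint8, red, green, blue), "z_map" (384x512 float32, mm along the optical axis (not along the pixel's ray), 0 where there is no reading), "intrinsics" (3x3 intrinsics, pixels), "camera_from_world" (4x4, takes a point from world to camera coordinates). Camera axes: x right, y down, z forward; pixel columns grow to the right and rows downward; lengths in mm; the calibration is good to about 2 mm. A picture is of the moment at which its call begins.
- order.finish_job(): hands the job in, once; it reports no verdict.
Trained networks look in the newest picture that a camera, given by its name, has taken for a name from the list of things; names that differ only in an ending like _2 or _b are one class to them, and where a whole thing is asked for, a point or a joint stands for the part that bears it (a point fixed in the world has none). Each returns a list of dicts, best first, with "p" (0 to 1); they miss things now and then, are a little off and sometimes report something else, mostly with a low value. They report only what shows in the picture. A call takes as long as a camera call. They do not tell look-alikes from the thing itself.
- vision.outline_of(camera, label): "region" (384x512 bool, what is visible of it) and "location" ([column, row] in pixels, amid what is visible of it).
- vision.place_of(camera, label): "location" ([column, row] in pixels: a listed point, or the origin of a listed thing).
The state is a dict: "clock": time; "q": joint angles; "dq": joint speeds; "tau": joint torques, N m; "eef_pos": TCP position; "tool_rot": TCP orientation; "wrist_force": force on the tool from outside, world axes, zero at the start; "torque": the same for the moment, N m; "opening": finger opening in mm.
Only numpy, scipy, OpenCV 4.12 (cv2) and the standard library are available. Lean on these libraries where they do the work, as an engineer would, in place of code of your own. Each camera call takes 0.05 s, during which the arm holds its last target. There are 200 camera calls.

## Working session

There is one attempt and no reset: what is moved stays moved. The work goes in short steps, Python scripts to look and compute and a shell command to move; the robot and the scene stay as the last step left them, time stands still between calls to the robot, and variables do not carry over. Pictures are saved under pics/ and viewed, about 8 in all and at most 12, crops included, and the job is handed in when it is done.

```bash
ls; mkdir -p pics
cat > h.py <<'E'
import numpy as np,cv2
from workcell import env,vision,order
def cam(n,fn=None):
    r=vision.read_camera(n)
    if fn: cv2.imwrite('pics/'+fn,r['color'][...,::-1])
    return r
def world(r,u,v,z=None):
    K=np.array(r['intrinsics']);T=np.linalg.inv(np.array(r['camera_from_world']))
    if z is None:
        w=r['z_map'][int(round(v))-1:int(round(v))+2,int(round(u))-1:int(round(u))+2];d=np.median(w[w>0]) if (w>0).any() else np.nan
        return (T@np.r_[np.linalg.inv(K)@[u,v,1]*d,1])[:3]
    ray=T[:3,:3]@np.linalg.inv(K)@[u,v,1];o=T[:3,3]
    return o+ray*(z-o[2])/ray[2]
def pix(r,p):
    c=np.array(r['camera_from_world'])@np.r_[p,1];q=np.array(r['intrinsics'])@c[:3];return q[:2]/q[2]
E
python3 - <<'E'
from h import *
np.set_printoptions(precision=1,suppress=True)
o=env.get_obs();print(o['clock'],o['eef_pos'],o['tool_rot'],o['wrist_force'],o['opening'])
for n in('scene','top'):
    r=cam(n,n+'0.png');T=np.linalg.inv(np.array(r['camera_from_world']));print(n,T[:3,3])
    for l in('stage','home','holder','lip','thumb'):
        for d in vision.place_of(n,l)[:3]:
            u,v=d['location'];print(l,round(d['p'],2),np.array([u,v]),world(r,u,v))
E
```

```text
pics
0.0 [295.1 606.6 252.4] [-0.   0.2  1.  -0. ] [ 0.8 -0.4 -0.2] 85.46412429097684
scene [1431.5  542.3  822.9]
stage 0.89 [242.4 195.5] [551.5 -68.5  38.8]
home 0.59 [228.4 189.9] [576.1 -99.9  62.9]
holder 0.74 [146.9 223. ] [ 760.4 -257.9    3.6]
holder 0.65 [243.8 157.7] [ 325.2 -212.5    4.9]
holder 0.53 [236.7 185.9] [537.5 -97.3  54.6]
lip 0.76 [333.1 187.9] [357.2 136.8  21.1]
lip 0.56 [236.6 144.2] [ 249.2 -294.    -2.5]
lip 0.53 [142.9 214. ] [ 752.1 -276.6   23. ]
thumb 0.77 [249.2 188.7] [554.  -42.   74.5]
top [ 350.9   -5.  1058.5]
stage 0.67 [282.1 186.3] [535.1 -74.4  66.2]
home 0.75 [294.4 181.3] [ 551.2 -108.4   51.9]
holder 0.79 [340.7 114.6] [ 755.7 -250.5    5.6]
holder 0.74 [342.2 272.2] [ 312.6 -235.7    5.2]
holder 0.6 [197.9 248.2] [377.3 151.2   3.5]
lip 0.83 [289.1 199.7] [501.9 -93.5  50.7]
lip 0.76 [204.6 257.8] [351.7 133.    0.5]
lip 0.73 [350.  282.7] [ 285.1 -255.7    3.4]
thumb 0.81 [270.4 179. ] [553.2 -43.7  73. ]
thumb 0.38 [236.1 184.1] [546.2  47.3  40.2]
```

Run:
```python
import cv2,numpy as np
a=cv2.imread('pics/top0.png');s=cv2.imread('pics/scene0.png')
cv2.imwrite('pics/m0.png',np.vstack([np.hstack([cv2.resize(a,(400,300)),cv2.resize(s,(400,300))]),np.hstack([cv2.resize(a[130:242,205:355],(400,299),interpolation=2),cv2.resize(s[130:242,170:320],(400,299),interpolation=2)])]))
```

```text
(no output)
```

View pics/m0.png

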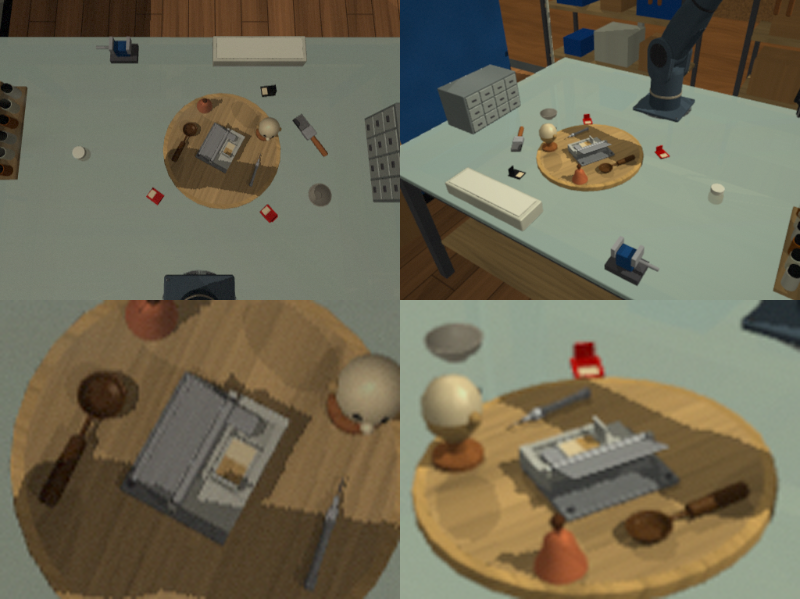

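```bash
cat > fit.py <<'E'
from h import *
from scipy.optimize import minimize
np.set_printoptions(precision=2,suppress=True)
def cloud(r,c=(545,-80),R=95):
    v,u=np.mgrid[0:384,0:512];d=r['z_map'];m=d>0
    K=np.array(r['intrinsics']);T=np.linalg.inv(np.array(r['camera_from_world']))
    P=np.linalg.inv(K)@np.stack([u[m],v[m],np.ones(m.sum())])*d[m]
    P=(T[:3,:3]@P).T+T[:3,3]
    k=np.hypot(P[:,0]-c[0],P[:,1]-c[1])<R
    return P[k],r['color'][m][k]
def model(x,y):
    z=np.zeros_like(x)
    z[(abs(x)<70)&(abs(y)<59)]=8
    z[(x>-58)&(x<70)&(y>-60)&(y<-4)]=20
    k=(x>-60)&(x<56)&(y>0)&(y<48); z[k]=33+y[k]*np.tan(.3)
    return z
def tost(P,t):
    c,s=np.cos(t[2]),np.sin(t[2]);d=P[:,:2]-t[:2];return d@np.array([[c,-s],[s,c]])
def fit(P,t0):
    def f(t):
        q=tost(P,t);return np.minimum(abs(P[:,2]-30-model(q[:,0],q[:,1])),10).mean()
    best=None
    for dx in(-8,0,8):
        for dy in(-8,0,8):
            for a in(-.12,0,.12):
                o=minimize(f,np.add(t0,[dx,dy,a]),method='Nelder-Mead',options=dict(initial_simplex=np.add(t0,[dx,dy,a])+np.array([[0,0,0],[6,0,0],[0,6,0],[0,0,.1]])))
                if best is None or o.fun<best.fun:best=o
    return best
E
python3 - <<'E'
from fit import *
for n in('top','scene'):
    r=cam(n);P,C=cloud(r);P=P[P[:,2]<90]
    b=fit(P,[545,-78,-.45]);print(n,len(P),b.x,b.fun)
    q=tost(P,b.x);z=P[:,2]-30
    k=(q[:,1]>-48)&(q[:,1]<-16)&(abs(q[:,0])<70)
    for x in range(-60,72,6):
        for y0,y1 in((-55,-46),(-44,-38),(-38,-26),(-26,-18)):
            j=(abs(q[:,0]-x)<3)&(q[:,1]>y0)&(q[:,1]<y1)
            print('%6.1f(%d)'%(np.median(z[j]) if j.any() else -1,j.sum()),end=' ')
        print(x)
    for l,zz in(('lip',77),('thumb',74),('stage',30),('holder',50)):
        for d in vision.place_of(n,l)[:5]:
            w=world(r,*d['location'],zz);
            if np.hypot(*(w[:2]-b.x[:2]))<80: print(l,round(d['p'],2),w,tost(w[None],b.x))
E
```

```text
top 3767 [536.97 -73.05  -0.51] 2.8396184584987814
   7.9(8)    8.6(7)    9.5(13)    6.1(10) -60
  17.8(9)   19.8(4)   19.4(9)   20.2(7) -54
  18.6(7)   18.9(5)   20.7(10)   19.1(7) -48
  19.3(9)   19.2(6)   18.1(11)   20.0(7) -42
  19.1(7)   18.0(5)   19.2(11)   19.9(6) -36
  19.9(8)   21.4(5)   19.1(11)   17.9(6) -30
  22.8(8)   19.8(5)   19.8(10)   19.6(7) -24
  26.3(9)   40.1(7)   41.7(14)   36.5(10) -18
  26.3(6)   24.7(4)   26.1(6)   25.9(6) -12
  25.2(8)   23.7(6)   24.9(11)   25.0(7) -6
  27.7(7)   25.9(6)   25.1(12)   23.8(6) 0
  26.6(9)   24.4(5)   26.0(9)   25.8(7) 6
  26.2(6)   25.8(4)   25.8(11)   24.9(7) 12
  27.6(9)   23.9(5)   25.6(9)   23.5(7) 18
  27.0(8)   23.3(5)   25.4(9)   24.9(7) 24
  27.3(7)   21.6(6)   21.4(8)   22.2(5) 30
  23.2(8)   19.4(5)   20.1(14)   27.2(8) 36
  27.7(8)   21.1(4)   25.5(10)   35.4(7) 42
  21.5(6)   19.6(5)   26.7(10)   34.1(8) 48
  27.9(7)   20.5(5)   26.6(8)   31.6(4) 54
  27.7(9)   26.5(7)   26.4(12)   29.8(7) 60
  26.1(8)   27.6(5)   28.3(11)   28.6(6) 66
lip 0.72 [503.43 -84.29  77.  ] [[-23.82 -26.15]]
thumb 0.73 [550.67 -38.43  74
[... 590 characters left out ...]
.5(4)   26.0(5)   22.7(5) -6
  25.5(4)   25.2(1)   24.1(3)   23.8(3) 0
  26.4(2)   24.2(3)   23.2(3)   23.7(4) 6
  26.4(6)   23.1(2)   23.8(6)   23.6(4) 12
  25.8(5)   22.8(1)   23.2(5)   22.7(3) 18
  25.1(4)   24.4(3)   24.6(3)   23.6(3) 24
  23.5(8)   23.3(2)   23.2(3)   24.3(1) 30
  25.0(7)   -1.0(0)   30.8(2)   31.0(2) 36
  25.1(7)   -1.0(0)   32.8(2)   30.7(3) 42
  25.1(6)   18.6(1)   30.4(2)   28.6(3) 48
  24.6(4)   -1.0(0)   31.0(2)   32.0(5) 54
  27.0(5)   29.4(1)   27.8(4)   26.7(6) 60
  17.1(10)   21.3(6)   20.5(14)   16.0(9) 66
lip 0.63 [497.07 -96.79  77.  ] [[-23.8  -39.85]]
stage 0.73 [534.14 -75.61  30.  ] [[-0.62 -3.99]]
holder 0.64 [ 513.51 -116.49   50.  ] [[ -0.14 -49.78]]
```

```bash
cat > go.py <<'E'
import sys
from fit import *
from scipy.spatial.transform import Rotation as R
S=[536.8,-72.8,-.50]
def tool():
    o=env.get_obs();w,x,y,z=o['tool_rot'];return o,np.array(o['eef_pos']),R.from_quat([x,y,z,w])
def show(x,y,z):
    o,p,r=tool();c,s=np.cos(S[2]),np.sin(S[2])
    t=np.array([S[0]+c*x-s*y,S[1]+s*x+c*y,z]);M=r.as_matrix()
    cands=[R.from_matrix(np.array([[k*c,k*s,0],[k*s,-k*c,0],[0,0,-1]]).T) for k in(1,-1)]
    rv=min(((r.inv()*g).as_rotvec() for g in cands),key=np.linalg.norm)
    print('t',round(o['clock'],2),'stage tcp',tost(p[None],S)[0],p[2],'F',np.array(o['wrist_force']),'open',o['opening'],'q7',o['q'][6])
    print('target',t,'shift units',M.T@(t-p)/250,'rot units',rv/(np.pi/4))
if __name__=='__main__': show(*map(float,sys.argv[1:]))
E
python3 go.py -43 2 200
```

```text
t 1.1 stage tcp [-537.81  480.78] 253.29426181574016 F [ 0.74 -0.14  0.23] open 85.49422265991954 q7 -0.05652655794855674
target [500.02 -50.43 200.  ] shift units [-1.89 -2.01  0.21] rot units [-0.    0.    0.06]
```

```bash
python3 -m handwheel '[{"tx":-0.12,"ty":-0.12,"grip":0.3},{"tx":-0.24,"ty":-0.24,"grip":0.3},{"tx":-0.35,"ty":-0.37,"grip":0.3},{"tx":-0.47,"ty":-0.5,"grip":0.3},{"tx":-0.6,"ty":-0.62,"grip":0.3},{"tx":-0.7,"ty":-0.75,"grip":0.3},{"tx":-0.83,"ty":-0.87,"grip":0.3},{"tx":-0.95,"ty":-1.0,"grip":0.3},{"tx":-0.95,"ty":-1.0,"grip":0.3},{"tx":-0.95,"ty":-1.0,"grip":0.3}]' 40; python3 go.py -43 2 200
```

```text
t 1.1 stage tcp [-537.81  480.78] 253.29426181574016 F [ 0.74 -0.14  0.23] open 85.49422265991954 q7 -0.05652655794855674
target [500.02 -50.43 200.  ] shift units [-1.89 -2.01  0.21] rot units [-0.    0.    0.06]validation failed for argument at $[0]...
```

```bash
python3 -m handwheel '[{"rx":0,"ry":0,"rz":0,"tx":-0.95,"ty":-1.0,"tz":0,"grip":0.3},{"rx":0,"ry":0,"rz":0,"tx":-0.95,"ty":-1.0,"tz":0,"grip":0.3},{"rx":0,"ry":0,"rz":0,"tx":-0.95,"ty":-1.0,"tz":0,"grip":0.3},{"rx":0,"ry":0,"rz":0,"tx":-0.95,"ty":-1.0,"tz":0,"grip":0.3},{"rx":0,"ry":0,"rz":0,"tx":-0.95,"ty":-1.0,"tz":0,"grip":0.3},{"rx":0,"ry":0,"rz":0,"tx":-0.95,"ty":-1.0,"tz":0,"grip":0.3},{"rx":0,"ry":0,"rz":0,"tx":-0.95,"ty":-1.0,"tz":0,"grip":0.3},{"rx":0,"ry":0,"rz":0,"tx":-0.95,"ty":-1.0,"tz":0,"grip":0.3},{"rx":0,"ry":0,"rz":0,"tx":-0.95,"ty":-1.0,"tz":0,"grip":0.3},{"rx":0,"ry":0,"rz":0,"tx":-0.95,"ty":-1.0,"tz":0,"grip":0.3}]' 40; python3 go.py -43 2 200
```

```text
clock: 1.93
eef_pos: [401.0, 274.3, 253.8]
tool_rot: [0.001, 0.228, 0.974, -0.0]
wrist_force: [-0.7, -0.5, -0.0]
opening: 55.4
t 1.93 stage tcp [-285.6   239.47] 253.81206183006532 F [-0.72 -0.54 -0.04] open 55.431059945780376 q7 0.44340916010036613
target [500.02 -50.43 200.  ] shift units [-0.93 -0.99  0.22] rot units [-0.    0.    0.05]
```

```bash
python3 -m handwheel '[{"rx":0,"ry":0,"rz":0.05,"tx":-0.93,"ty":-0.99,"tz":0,"grip":0.3},{"rx":0,"ry":0,"rz":0.05,"tx":-0.93,"ty":-0.99,"tz":0,"grip":0.3},{"rx":0,"ry":0,"rz":0.05,"tx":-0.93,"ty":-0.99,"tz":0,"grip":0.3},{"rx":0,"ry":0,"rz":0.05,"tx":-0.93,"ty":-0.99,"tz":0,"grip":0.3},{"rx":0,"ry":0,"rz":0.05,"tx":-0.93,"ty":-0.99,"tz":0,"grip":0.3},{"rx":0,"ry":0,"rz":0.05,"tx":-0.93,"ty":-0.99,"tz":0,"grip":0.3},{"rx":0,"ry":0,"rz":0.05,"tx":-0.93,"ty":-0.99,"tz":0.1,"grip":0.3},{"rx":0,"ry":0,"rz":0.05,"tx":-0.93,"ty":-0.99,"tz":0.22,"grip":0.3},{"rx":0,"ry":0,"rz":0.05,"tx":-0.93,"ty":-0.99,"tz":0.32,"grip":0.3},{"rx":0,"ry":0,"rz":0.05,"tx":-0.93,"ty":-0.99,"tz":0.42,"grip":0.3}]'; python3 go.py -43 2 110
python3 - <<'E'
from fit import *
from go import S
for n,y0,x0 in(('top',130,205),('scene',110,170)):
    r=cam(n,n+'1.png')
    P,C=cloud(r,c=S[:2],R=75);q=tost(P,S)
    # fingertip points: lowest points above the stage
    for nm,k in(('plate',(q[:,1]>20)&(q[:,1]<60)),('lip',(q[:,1]<-15)&(q[:,1]>-60))):
        k&=(P[:,2]>85)&(P[:,2]<150)
        if k.any(): print(n,nm,k.sum(),'zmin',np.percentile(P[k,2],[0,3,10]),'x',np.percentile(q[k,0],[2,50,98]),'y',np.percentile(q[k,1],[2,50,98]))
a=cv2.imread('pics/top1.png');s=cv2.imread('pics/scene1.png')
cv2.imwrite('pics/m1.png',np.hstack([cv2.resize(a[100:250,205:355],(400,400),interpolation=2),cv2.resize(s[90:240,170:320],(400,400),interpolation=2)]))
E
```

```text
clock: 2.77
eef_pos: [501.4, -53.9, 148.0]
tool_rot: [0.002, 0.249, 0.969, -0.001]
wrist_force: [0.8, 0.2, -1.1]
opening: 55.7
t 2.77 stage tcp [-40.13  -0.4 ] 147.97793217312167 F [ 0.77  0.25 -1.12] open 55.72164487576976 q7 1.2138435194734845
target [500.02 -50.43 110.  ] shift units [0.01 0.01 0.15] rot units [-0.    0.01 -0.  ]
scene plate 54 zmin [122.8  125.39 126.97] x [-49.9  -38.53 -32.59] y [27.98 37.3  43.45]
scene lip 51 zmin [123.99 125.48 126.37] x [-53.52 -41.39 -32.1 ] y [-32.58 -26.7  -24.05]
```

View pics/m1.png

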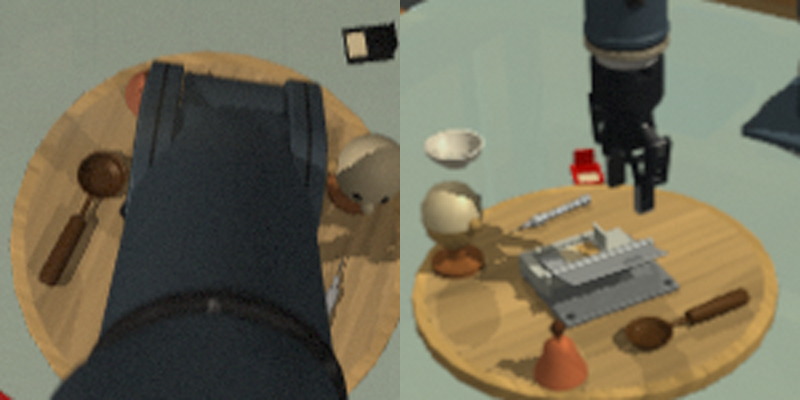

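```bash
python3 -m handwheel '[{"rx":0,"ry":0.01,"rz":0,"tx":0.01,"ty":0.01,"tz":0.08,"grip":0.3},{"rx":0,"ry":0.01,"rz":0,"tx":0.01,"ty":0.01,"tz":0.16,"grip":0.3},{"rx":0,"ry":0.01,"rz":0,"tx":0.01,"ty":0.01,"tz":0.16,"grip":0.3},{"rx":0,"ry":0.01,"rz":0,"tx":0.01,"ty":0.01,"tz":0.16,"grip":0.3}]'; python3 go.py -43 2 85
```

```text
clock: 3.2
eef_pos: [497.1, -45.7, 106.4]
tool_rot: [-0.007, 0.246, 0.969, 0.0]
wrist_force: [-0.1, -0.0, 1.0]
opening: 55.5
t 3.2 stage tcp [-47.79   4.78] 106.43038627532611 F [-0.07 -0.02  0.99] open 55.54811963549436 q7 1.224246535083278
target [500.02 -50.43  85.  ] shift units [-0.02 -0.01  0.09] rot units [-0.   -0.02  0.  ]
```

```bash
python3 -m handwheel '[{"rx":0,"ry":-0.02,"rz":0,"tx":-0.02,"ty":-0.01,"tz":0,"grip":0.3},{"rx":0,"ry":-0.02,"rz":0,"tx":-0.02,"ty":-0.01,"tz":0.02,"grip":0.3},{"rx":0,"ry":-0.02,"rz":0,"tx":-0.02,"ty":-0.01,"tz":0.04,"grip":0.3},{"rx":0,"ry":-0.02,"rz":0,"tx":-0.02,"ty":-0.01,"tz":0.05,"grip":0.3},{"rx":0,"ry":-0.02,"rz":0,"tx":-0.02,"ty":-0.01,"tz":0.05,"grip":0.3},{"rx":0,"ry":-0.02,"rz":0,"tx":-0.02,"ty":-0.01,"tz":0.05,"grip":0.3}]'; python3 go.py -43 2 85
```

```text
clock: 3.7
eef_pos: [500.1, -50.2, 93.8]
tool_rot: [0.0, 0.246, 0.969, -0.002]
wrist_force: [-0.7, 0.6, 0.3]
opening: 55.5
t 3.7 stage tcp [-43.05   2.18] 93.84399846755838 F [-0.72  0.62  0.3 ] open 55.51707253804144 q7 1.2298340282955758
target [500.02 -50.43  85.  ] shift units [-0.   -0.    0.04] rot units [-0.  0.  0.]
```

```bash
python3 -m handwheel '[{"rx":0,"ry":0,"rz":0,"tx":0,"ty":0,"tz":0.01,"grip":0.3},{"rx":0,"ry":0,"rz":0,"tx":0,"ty":0,"tz":0.02,"grip":0.3},{"rx":0,"ry":0,"rz":0,"tx":0,"ty":0,"tz":0.025,"grip":0.3},{"rx":0,"ry":0,"rz":0,"tx":0,"ty":0,"tz":0.025,"grip":0.3}]'; python3 go.py -43 2 85
python3 - <<'E'
from fit import *
s=cam('scene','scene2.png')
for d in vision.place_of('scene','thumb')[:2]: print(d, world(s,*d['location']))
s=cv2.imread('pics/scene2.png')
cv2.imwrite('pics/m2.png',cv2.resize(s[130:220,190:290],(800,600),interpolation=2)[:, :])
E
```

```text
clock: 4.03
eef_pos: [500.8, -49.7, 87.7]
tool_rot: [0.001, 0.246, 0.969, -0.001]
wrist_force: [-0.2, 3.1, 6.2]
opening: 55.4
t 4.03 stage tcp [-42.65   3.02] 87.72486200633494 F [-0.21  3.09  6.23] open 55.377708109200945 q7 1.232293357828475
target [500.02 -50.43  85.  ] shift units [ 0.   -0.    0.01] rot units [-0.  0.  0.]
{'location': [248.8, 188.1], 'p': 0.56} [539.69 -52.85  63.92]
```

View pics/m2.png

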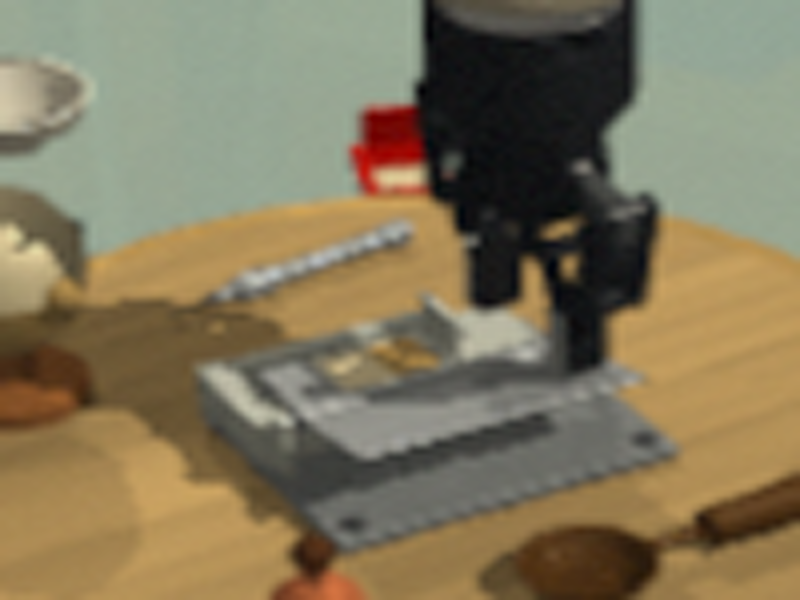

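```bash
cat > ang.py <<'E'
from fit import *
from go import S
def ang():
    s=cam('scene');P,C=cloud(s,c=S[:2],R=80);q=tost(P,S)
    k=(q[:,1]>4)&(q[:,1]<46)&(q[:,0]>-10)&(q[:,0]<52)&(P[:,2]>50)&(P[:,2]<85)
    for _ in range(3):
        a=np.polyfit(q[k,1],P[k,2],1);k&=abs(P[:,2]-np.polyval(a,q[:,1]))<4
    print('plate slope',np.arctan(a[0]),'clip~',.3-np.arctan(a[0]),'z36',np.polyval(a,36),k.sum())
    j=(q[:,1]>-46)&(q[:,1]<-18)&(P[:,2]>60)&(P[:,2]<80)&(q[:,0]>-30)&(q[:,0]<30)
    h=np.histogram(q[j,0],np.arange(-30,31,3));print('lip x hist',dict(zip(h[1][:-1].astype(int),h[0])))
ang()
E
python3 ang.py
```

```text
plate slope 0.16386830080676604 clip~ 0.13613169919323395 z36 68.56963450850317 155
lip x hist {np.int64(-30): np.int64(0), np.int64(-27): np.int64(0), np.int64(-24): np.int64(1), np.int64(-21): np.int64(12), np.int64(-18): np.int64(4), np.int64(-15): np.int64(0), np.int64(-12): np.int64(0), np.int64(-9): np.int64(0), np.int64(-6): np.int64(0), np.int64(-3): np.int64(0), np.int64(0): np.int64(0), np.int64(3): np.int64(0), np.int64(6): np.int64(0), np.int64(9): np.int64(0), np.int64(12): np.int64(0), np.int64(15): np.int64(0), np.int64(18): np.int64(0), np.int64(21): np.int64(0), np.int64(24): np.int64(0), np.int64(27): np.int64(0)}
```

```bash
python3 -m handwheel '[{"rx":0,"ry":0,"rz":0,"tx":0,"ty":0,"tz":0.015,"grip":0.3},{"rx":0,"ry":0,"rz":0,"tx":0,"ty":0,"tz":0.03,"grip":0.3},{"rx":0,"ry":0,"rz":0,"tx":0,"ty":0,"tz":0.034,"grip":0.3},{"rx":0,"ry":0,"rz":0,"tx":0,"ty":0,"tz":0.034,"grip":0.3},{"rx":0,"ry":0,"rz":0,"tx":0,"ty":0,"tz":0.034,"grip":0.3}]'; python3 go.py -43 2 80; python3 ang.py
```

```text
clock: 4.6
eef_pos: [501.3, -48.9, 79.8]
tool_rot: [0.001, 0.246, 0.969, -0.001]
wrist_force: [-1.0, 3.7, 9.9]
opening: 55.6
t 4.6 stage tcp [-42.58   3.98] 79.827163335905 F [-0.97  3.67  9.93] open 55.64621257046085 q7 1.235438196281544
target [500.02 -50.43  80.  ] shift units [ 0.   -0.01 -0.  ] rot units [-0.  0.  0.]
plate slope -0.058470000685434356 clip~ 0.35847000068543433 z36 60.86387530278139 193
lip x hist {np.int64(-30): np.int64(0), np.int64(-27): np.int64(0), np.int64(-24): np.int64(0), np.int64(-21): np.int64(12), np.int64(-18): np.int64(4), np.int64(-15): np.int64(0), np.int64(-12): np.int64(0), np.int64(-9): np.int64(0), np.int64(-6): np.int64(0), np.int64(-3): np.int64(0), np.int64(0): np.int64(0), np.int64(3): np.int64(0), np.int64(6): np.int64(0), np.int64(9): np.int64(0), np.int64(12): np.int64(0), np.int64(15): np.int64(0), np.int64(18): np.int64(0), np.int64(21): np.int64(0), np.int64(24): np.int64(0), np.int64(27): np.int64(0)}
```

```bash
python3 -m handwheel '[{"rx":0,"ry":0,"rz":0,"tx":-0.015,"ty":-0.005,"tz":-0.004,"grip":0.3},{"rx":0,"ry":0,"rz":0,"tx":-0.03,"ty":-0.005,"tz":-0.004,"grip":0.3},{"rx":0,"ry":0,"rz":0,"tx":-0.045,"ty":-0.005,"tz":-0.004,"grip":0.3},{"rx":0,"ry":0,"rz":0,"tx":-0.06,"ty":-0.005,"tz":-0.004,"grip":0.3},{"rx":0,"ry":0,"rz":0,"tx":-0.075,"ty":-0.005,"tz":-0.004,"grip":0.3},{"rx":0,"ry":0,"rz":0,"tx":-0.09,"ty":-0.005,"tz":-0.004,"grip":0.3},{"rx":0,"ry":0,"rz":0,"tx":-0.1,"ty":-0.005,"tz":-0.004,"grip":0.3}]'; python3 go.py -3 2 80; python3 ang.py
```

```text
clock: 5.23
eef_pos: [521.4, -61.0, 80.9]
tool_rot: [-0.0, 0.245, 0.969, -0.0]
wrist_force: [-5.6, 3.4, 10.1]
opening: 55.5
t 5.23 stage tcp [-19.18   2.93] 80.92268802785291 F [-5.64  3.38 10.08] open 55.472342835651084 q7 1.2535010198748822
target [535.13 -69.61  80.  ] shift units [-0.06 -0.    0.  ] rot units [-0.    0.    0.01]
plate slope -0.06225151610849999 clip~ 0.3622515161085 z36 61.576836974910734 195
lip x hist {np.int64(-30): np.int64(4), np.int64(-27): np.int64(4), np.int64(-24): np.int64(7), np.int64(-21): np.int64(1), np.int64(-18): np.int64(4), np.int64(-15): np.int64(5), np.int64(-12): np.int64(1), np.int64(-9): np.int64(10), np.int64(-6): np.int64(10), np.int64(-3): np.int64(0), np.int64(0): np.int64(0), np.int64(3): np.int64(0), np.int64(6): np.int64(0), np.int64(9): np.int64(0), np.int64(12): np.int64(0), np.int64(15): np.int64(0), np.int64(18): np.int64(0), np.int64(21): np.int64(0), np.int64(24): np.int64(0), np.int64(27): np.int64(0)}
```

Pushing steadily (clip about 0.35); continue towards the stop, feeling for it.

```bash
python3 -m handwheel '[{"rx":0,"ry":0,"rz":0,"tx":-0.012,"ty":0,"tz":0,"grip":0.3},{"rx":0,"ry":0,"rz":0,"tx":-0.024,"ty":0,"tz":0,"grip":0.3},{"rx":0,"ry":0,"rz":0,"tx":-0.036,"ty":0,"tz":0,"grip":0.3},{"rx":0,"ry":0,"rz":0,"tx":-0.048,"ty":0,"tz":0,"grip":0.3},{"rx":0,"ry":0,"rz":0,"tx":-0.056,"ty":0,"tz":0,"grip":0.3},{"rx":0,"ry":0,"rz":0,"tx":-0.056,"ty":0,"tz":0,"grip":0.3}]'; python3 go.py -3 2 80; python3 ang.py|head -1
```

```text
clock: 5.78
eef_pos: [533.0, -67.2, 81.0]
tool_rot: [-0.001, 0.245, 0.97, -0.0]
wrist_force: [-5.5, 1.1, 9.6]
opening: 55.4
t 5.78 stage tcp [-6.01  3.09] 80.95558373112863 F [-5.48  1.1   9.57] open 55.37973072980273 q7 1.2622986041669004
target [535.13 -69.61  80.  ] shift units [-0.01 -0.    0.  ] rot units [-0.   -0.    0.01]
plate slope 0.008559429432592677 clip~ 0.2914405705674073 z36 62.70056872846037 150
```

```bash
python3 -m handwheel '[{"rx":0,"ry":0,"rz":0,"tx":-0.006,"ty":0,"tz":0,"grip":0.3},{"rx":0,"ry":0,"rz":0,"tx":-0.012,"ty":0,"tz":0,"grip":0.3},{"rx":0,"ry":0,"rz":0,"tx":-0.018,"ty":0,"tz":0,"grip":0.3},{"rx":0,"ry":0,"rz":0,"tx":-0.024,"ty":0,"tz":0,"grip":0.3},{"rx":0,"ry":0,"rz":0,"tx":-0.024,"ty":0,"tz":0,"grip":0.3}]'; python3 go.py -3 2 80; python3 ang.py|head -1
```

```text
clock: 6.25
eef_pos: [535.3, -68.4, 80.8]
tool_rot: [-0.004, 0.245, 0.97, 0.0]
wrist_force: [-10.7, 7.0, 14.4]
opening: 55.5
t 6.25 stage tcp [-3.46  3.15] 80.75565220652976 F [-10.69   7.01  14.4 ] open 55.52621499885058 q7 1.265797092275986
target [535.13 -69.61  80.  ] shift units [-0. -0.  0.] rot units [-0.   -0.01  0.01]
plate slope 0.03816666259604033 clip~ 0.26183333740395964 z36 62.81492218662807 126
```

```bash
python3 -m handwheel '[{"rx":0,"ry":0,"rz":0,"tx":-0.012,"ty":0,"tz":0,"grip":0.3},{"rx":0,"ry":0,"rz":0,"tx":-0.024,"ty":0,"tz":0,"grip":0.3},{"rx":0,"ry":0,"rz":0,"tx":-0.03,"ty":0,"tz":0,"grip":0.3},{"rx":0,"ry":0,"rz":0,"tx":-0.03,"ty":0,"tz":0,"grip":0.3}]'; python3 go.py -3 2 80; python3 ang.py|head -1
python3 - <<'E'
from h import *
cam('scene','scene3.png');s=cv2.imread('pics/scene3.png')
cv2.imwrite('pics/m3.png',cv2.resize(s[145:220,190:290],(800,600),interpolation=2))
E
```

```text
clock: 6.63
eef_pos: [535.5, -68.5, 80.0]
tool_rot: [-0.011, 0.244, 0.97, 0.001]
wrist_force: [-20.0, 11.9, 20.4]
opening: 55.8
t 6.63 stage tcp [-3.19  3.12] 80.00652425523292 F [-20.03  11.89  20.41] open 55.80861913729835 q7 1.2697789291167414
target [535.13 -69.61  80.  ] shift units [-0. -0.  0.] rot units [-0.   -0.03  0.01]
plate slope -0.02583272577637925 clip~ 0.32583272577637923 z36 61.68662744110521 127
```

View pics/m3.png

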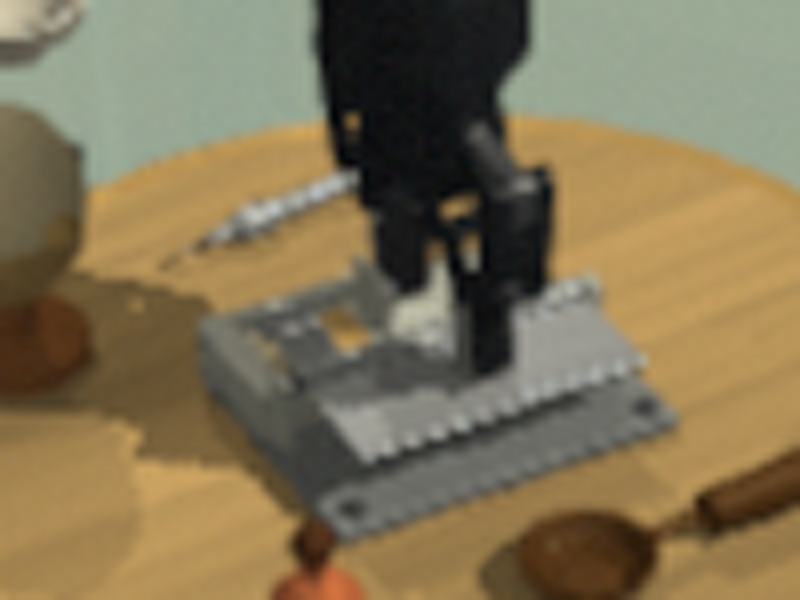

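```bash
python3 -m handwheel '[{"rx":0,"ry":-0.02,"rz":0,"tx":0.006,"ty":0,"tz":0,"grip":0.3},{"rx":0,"ry":-0.03,"rz":0,"tx":0.012,"ty":0,"tz":0,"grip":0.3},{"rx":0,"ry":-0.03,"rz":0,"tx":0.012,"ty":0,"tz":0,"grip":0.3},{"rx":0,"ry":-0.03,"rz":0,"tx":0.012,"ty":0,"tz":0,"grip":0.3}]'; python3 go.py -6 2 180; python3 ang.py|head -1
```

```text
clock: 7.07
eef_pos: [533.8, -67.3, 80.9]
tool_rot: [0.002, 0.244, 0.97, -0.002]
wrist_force: [-1.0, -0.5, 9.5]
opening: 55.6
t 7.07 stage tcp [-5.25  3.38] 80.94086030820603 F [-1.04 -0.46  9.52] open 55.55993652373639 q7 1.2600312576328954
target [532.49 -68.17 180.  ] shift units [ 0.   -0.01 -0.4 ] rot units [-0.    0.01  0.01]
plate slope -0.001960920047410985 clip~ 0.301960920047411 z36 62.578207949749775 144
```

Lateral force is gone and the clip is still open. Now I'll raise the hand slowly so the clip closes, then move clear towards the base and up.

```bash
python3 -m handwheel '[{"rx":0,"ry":0,"rz":0,"tx":0.004,"ty":0,"tz":-0.015,"grip":0.3},{"rx":0,"ry":0,"rz":0,"tx":0.004,"ty":0,"tz":-0.03,"grip":0.3},{"rx":0,"ry":0,"rz":0,"tx":0.004,"ty":0,"tz":-0.045,"grip":0.3},{"rx":0,"ry":0,"rz":0,"tx":0.004,"ty":0,"tz":-0.06,"grip":0.3},{"rx":0,"ry":0,"rz":0,"tx":0.004,"ty":0,"tz":-0.1,"grip":0.3},{"rx":0,"ry":0,"rz":0,"tx":0.004,"ty":0,"tz":-0.2,"grip":0.3},{"rx":0,"ry":0,"rz":0,"tx":0.004,"ty":0,"tz":-0.35,"grip":0.3},{"rx":0,"ry":0,"rz":0,"tx":0.004,"ty":0,"tz":-0.5,"grip":0.3},{"rx":0,"ry":0,"rz":0,"tx":0.004,"ty":0,"tz":-0.6,"grip":0.3},{"rx":0,"ry":0,"rz":0,"tx":0.004,"ty":0,"tz":-0.6,"grip":0.3}]' && python3 -m handwheel '[{"rx":0,"ry":0,"rz":0,"tx":0.5,"ty":0.5,"tz":0,"grip":0.3},{"rx":0,"ry":0,"rz":0,"tx":0.5,"ty":0.9,"tz":0,"grip":0.3},{"rx":0,"ry":0,"rz":0,"tx":0.5,"ty":0.9,"tz":0,"grip":0.3},{"rx":0,"ry":0,"rz":0,"tx":0.5,"ty":0.9,"tz":0,"grip":0.3},{"rx":0,"ry":0,"rz":0,"tx":0.5,"ty":0.9,"tz":0,"grip":0.3},{"rx":0,"ry":0,"rz":0,"tx":0.5,"ty":0.9,"tz":0,"grip":0.3},{"rx":0,"ry":0,"rz":0,"tx":0.5,"ty":0.9,"tz":0,"grip":0.3},{"rx":0,"ry":0,"rz":0,"tx":0.5,"ty":0.9,"tz":0,"grip":0.3},{"rx":0,"ry":0,"rz":0,"tx":0.5,"ty":0.9,"tz":0,"grip":0.3}]'
python3 ang.py
python3 - <<'E'
from fit import *
from go import S
r=cam('top','top4.png');P,C=cloud(r,c=S[:2],R=95);q=tost(P,S)
j=(q[:,1]>-46)&(q[:,1]<-18)&(P[:,2]>60)&(P[:,2]<85)
h=np.histogram(q[j,0],np.arange(-30,63,3));print([(int(a),int(b)) for a,b in zip(h[1],h[0])])
for d in vision.place_of('top','lip')[:5]:
    w=world(r,*d['location'],77);print(round(d['p'],2),w,tost(w[None],S))
cam('scene','scene4.png')
a=cv2.imread('pics/top4.png');s=cv2.imread('pics/scene4.png')
cv2.imwrite('pics/m4.png',np.hstack([cv2.resize(a[130:230,215:315],(400,400),interpolation=2),cv2.resize(s[110:230,190:310],(400,400),interpolation=2)]))
E
```

```text
clock: 7.95
eef_pos: [534.8, -66.6, 236.8]
tool_rot: [0.006, 0.244, 0.97, -0.001]
wrist_force: [0.6, -0.8, -0.9]
opening: 55.3
clock: 8.7
eef_pos: [530.9, 191.2, 235.5]
tool_rot: [0.006, 0.243, 0.97, -0.001]
wrist_force: [-0.6, -1.0, 0.3]
opening: 55.9
plate slope 0.12417105690441513 clip~ 0.17582894309558486 z36 67.232368476078 160
lip x hist {np.int64(-30): np.int64(0), np.int64(-27): np.int64(0), np.int64(-24): np.int64(0), np.int64(-21): np.int64(0), np.int64(-18): np.int64(0), np.int64(-15): np.int64(0), np.int64(-12): np.int64(0), np.int64(-9): np.int64(0), np.int64(-6): np.int64(0), np.int64(-3): np.int64(0), np.int64(0): np.int64(0), np.int64(3): np.int64(0), np.int64(6): np.int64(4), np.int64(9): np.int64(13), np.int64(12): np.int64(0), np.int64(15): np.int64(0), np.int64(18): np.int64(0), np.int64(21): np.int64(0), np.int64(24): np.int64(0), np.int64(27): np.int64(0)}
[(-30, 0), (-27, 0), (-24, 0), (-21, 0), (-18, 0), (-15, 0), (-12, 0), (-9, 0), (-6, 0), (-3, 0), (0, 0), (3, 0), (6, 17), (9, 7), (12, 0), (15, 0), (18, 0), (21, 0), (24, 0), (27, 0), (30, 0), (33, 3), (36, 6), (39, 6), (42, 6), (45, 6), (48, 6), (51, 8), (54, 4), (57, 0)]
0.73 [352.41 121.28  77.  ] [[-254.87   81.92]]
0.69 [ 286.37 -231.4    77.  ] [[-143.74 -259.24]]
0.68 [ 735.87 -265.42   77.  ] [[267.04 -73.6 ]]
0.45 [ 529.28 -108.81   77.  ] [[ 10.66 -35.21]]
0.26 [ 445.63 -179.46   77.  ] [[ -28.87 -137.31]]
```

View pics/m4.png

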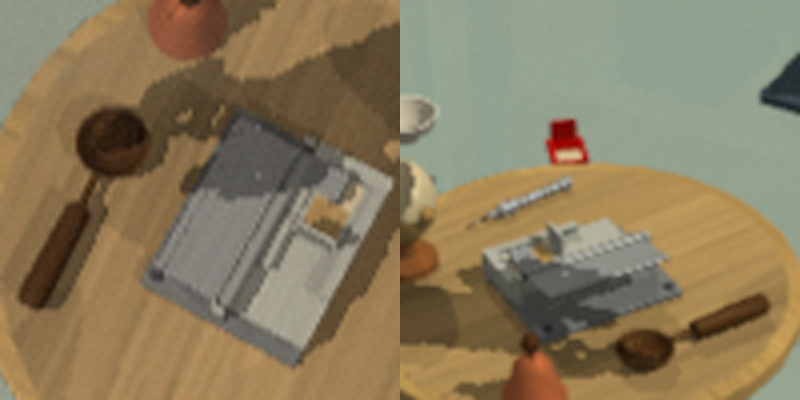

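```bash
python3 -c "
from workcell import order;print(order.finish_job())"
```

```text
the job is handed in; nothing more can be done
None
```

The holder is home against the end stop with the clip closed on it, and I handed the job in at about 9 s of the 43 s allowed.

- **Press:** One fingertip held the thumb plate down. The clip read about 0.26 to 0.36 during the push, measured from the plate's slope in the depth image.
- **Push:** The other fingertip slid the holder about 28 mm by its lip. It stopped dead with about 23 N sideways at the tool position expected for home.
- **Release:** I backed the finger off the lip first. Then I raised the hand so the clip closed, and moved clear.

**Last checks:**
- The lip showed at stage x of about 8 to 11 mm in both cameras, where home puts it.
- The clip read about 0.17 to 0.18, against roughly 0.16 expected when shut on the holder.
- The hand was about 260 mm away with no force on the wrist.
- The bell, spoon, pin vise and head looked undisturbed in the pictures, but I did not measure them. The last crops did not show the paint jar or the brush.

**Disagreement:** One network guess for the lip, rated only 0.45, put it about 3 mm off to the side. That is within its usual error. Its higher-rated hits were the look-alike holders.

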